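Bolt the hatch of the larger transit case

ROBOT

A 6-joint arm with a two-finger parallel gripper is mounted at the origin on the work surface. World frame = base frame: x ahead of the robot, y to its left, z up, the work surface at z = 0. Lengths are in m, angles in rad, forces in N, time in s.
With the tool pointing down it reaches from about 0.225 to 0.875 m from the base axis. Payload 3.4 kg.
Tool frame: the origin (TCP) lies midway between the tips of the shut fingers; the grasp point (between the pads) lies behind it (manip.grip_point_offset is the z of the grasp point in the tool frame, in m); z points along the fingers, x is the direction in which the jaws open and shut, and the axes are right-handed (so a half turn about z gives the same grasp; the last joint's range is limited). The gripper opens to 85 mm and grips with 20 to 120 N. Pads are 22 mm wide; open, the fingers measure 114 mm over their backs; the gripper's body (76 mm by 85 mm) begins 54 mm behind the grasp point. The pads swing forward as they close: fully open they stand 13 mm farther back than shut.
Start: joints at [0.988, 0.276, 1.505, -0, 1.361, -0.121], TCP at [0.256, 0.515, 0.231] pointing down, gripper open.
Joint ranges: [-2.89, 2.89], [-0.75, 2.08], [0.22, 2.7], [-1.18, 4.32], [0.11, 2.71], [-2.7, 2.7]. Speed limits (rad/s): [2.57, 2.57, 3.14, 3.14, 3.14, 3.14].

INTERFACE

Orientations are given as a unit quaternion [w, x, y, z].
In Python, from rig import manip, eyes, recognise, regions_of, mark_of gives the robot as it stands.
- The arm moves only by the shell command python3 -m inch 'ROWS' [FORCE]. ROWS is JSON, a list of rows, each a list of 5 numbers: the gripper command: -1 is shut, 1 is fully open, values between are in proportion, then the shift along the tool's x, y, z in mm, then the turn about the tool's z in degrees. A call has 1 to 20 rows; each row shifts and turns the pose as measured when the row begins, along the tool's axes as they then stand; what a row does not reach is not made up. A row lasts 1/12 s, in which the tool goes at most 41.7 mm and 7.16 degrees, less where a joint would pass 70% of its speed; a pose out of reach is approached as far as the arm can. A call with a gripper value outside its range is refused whole. The fingers move at their own pace and stop on an object; FORCE is the grip in N (left out, the last holds). Time passes only in rows, so rows that do not move let the fingers close. It gives the time, the measured TCP pose, the force and the opening at its end, in the units of the state.
- manip.get_state(): the state, without advancing time (a new reading comes with each control period).
- eyes.get_image(name): name is "side" or "top" or "wrist"; returns a dict with "frame" (400x640x3 uint8, red, green, blue), "K" (3x3 intrinsics, pixels), "rvec" (rotation vector, rad) and "tvec" (3), from world to camera coordinates, as OpenCV has them; the wrist camera has in their place "mount" (4x4, takes a point from camera to tool coordinates, whose origin is the TCP and whose axes are the tool frame's). Camera axes: x right, y down, z forward; pixel columns grow to the right and rows downward; lengths in m; the calibration is good to about 2 mm. A picture is of the moment at which its call begins: read the wrist's pose just before it. There is no depth.
- manip.sign_off(): hands the job in, once; it reports no verdict.
Trained networks look in a picture, given as the dict that the camera call returned (one of the last four; its "shot" number tells which), for a name from the list of things; names that differ only in an ending like _2 or _b are one class to them, and where a whole thing is asked for, a point or a joint stands for the part that bears it (a point fixed in the world has none). Each returns a list of dicts, best first, with "confidence" (0 to 1); they miss things now and then, are a little off and sometimes report something else, mostly with a low value. They report only what shows in the picture. A call takes as long as a camera call.
- recognise(picture, target): "bbox" ([left, top, width, height] in pixels, round what is visible of it).
- regions_of(picture, target): "mask" (400x640 bool, what is visible of it) and "bbox" ([left, top, width, height] in pixels, round what is visible of it).
- mark_of(picture, target): "point" ([row, column] in pixels: a listed point, or the origin of a listed thing).
The state is a dict: "clock": time; "qpos": joint angles; "qd": joint speeds; "effort": joint torques, N m; "position": TCP position; "ee_rot": TCP orientation; "contact_force": force on the tool from outside, world axes, zero at the start; "moment": the same for the moment, N m; "width": finger opening in m.
Only numpy, scipy, OpenCV 4.12 (cv2) and the standard library are available. Lean on these libraries where they do the work, as an engineer would, in place of code of your own. Each camera call takes 0.05 s, during which the arm holds its last target.

TASK

Two plywood transit cases stand on the packing bench, each with its hatch bolt drawn back. Lock the larger case for dispatch: slide its barrel bolt fully across through the keeper, then turn the bolt's handle down into the notch and let go. Leave the smaller case's bolt as it is.

Things in the scene. Friction and masses are not known exactly. Their poses are not given: they have to be found in the camera images.
- bolt_grip (a point): Centre of the handle's ball knob (18 mm across, on a 9 mm stem) of the bolt on the LARGER case (220 x 280, 110 mm high, immovable). It moves with the handle. Ball centre is 45 mm from the bolt's axis, which lies level 22 mm above the lid. Axes: y = sliding direction, drawn to home; z = along the stem, axis to ball (up at handle angle 0); turning down swings the ball to the +x side, over bare flat lid.
- bolt (a joint): Slide of that bolt in m: 0 drawn, 0.052 home at its stop; starts at 0 to 0.012. Friction 3 N, stays where left. Its steel casing is 26 mm wide, with walls reaching 16 mm above the bolt's axis; the wall on the +x side has one notch, 20 mm wide, centred on the stem at 0.050. The keeper, a staple 36 mm high, stands 117 mm along y from where the stem is at 0.
- bolt_handle (a joint): Turn of that handle about the bolt's axis in rad: 0 upright (stop), 1.4 down in the notch (stop; ball then 8 mm higher than the axis). Starts at 0 to 0.12. Short of the notch (slide below about 0.044) the casing's wall stops it at about 0.18. Turning takes under 1 N at the ball; it stays near upright, and past 0.8 falls down by itself. Once down, the notch keeps the bolt from sliding back.
- spare_grip (a point): Centre of the handle's ball knob of the like bolt on the SMALLER case (150 x 190, 60 mm high, immovable), drawn back, to be left alone. Sizes, heights above its lid and axes as for the larger case's bolt.

How it is judged:
By the outcome, as a careful person would: the job done as asked, in the order asked, and still so for the second after the job is handed in, with the robot touching nothing.
It also fails if it takes over 32 s, if anything falls off the work surface, if the arm or the gripper's body presses on something with over 40 N, if the wrist force passes 120 N, or if a joint passes its speed limit or range.

## Working session

There is one attempt and no reset: what is moved stays moved. The work goes in short steps, Python scripts to look and compute and a shell command to move; the robot and the scene stay as the last step left them, time stands still between calls to the robot, and variables do not carry over. Pictures are saved under pics/ and viewed, and the job is handed in when it is done.

```bash
ls; mkdir -p pics
python3 - <<'E'
from rig import manip, eyes, recognise, regions_of, mark_of
import cv2
s=manip.get_state(); print(s['clock'],s['position'],s['ee_rot'],s['width'],manip.grip_point_offset)
for n in ['side','top','wrist']:
    p=eyes.get_image(n); cv2.imwrite(f'pics/a_{n}.png',p['frame'][:,:,::-1])
    for t in ['bolt_grip','spare_grip']:
        print(n,t,[(d['point'],round(d['confidence'],2)) for d in mark_of(p,t)])
E
```

```text
pics
0.0 [0.2559108  0.51430783 0.23044308] [ 3.95470085e-04  8.50163568e-01  5.26517869e-01 -8.28059969e-04] 0.08526448795979706 -0.0187
side bolt_grip [([139.5, 276.3], 0.43)]
side spare_grip [([296.8, 389.7], 0.4)]
top bolt_grip [([211.6, 187.7], 0.59)]
top spare_grip [([200.8, 427.0], 0.48)]
wrist bolt_grip []
wrist spare_grip []
```

View pics/a_side.png

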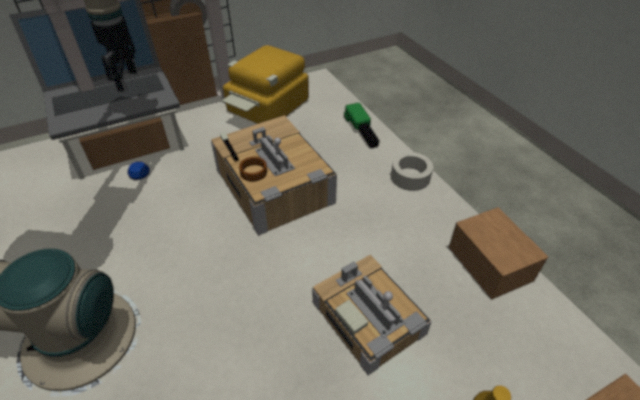

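View pics/a_top.png

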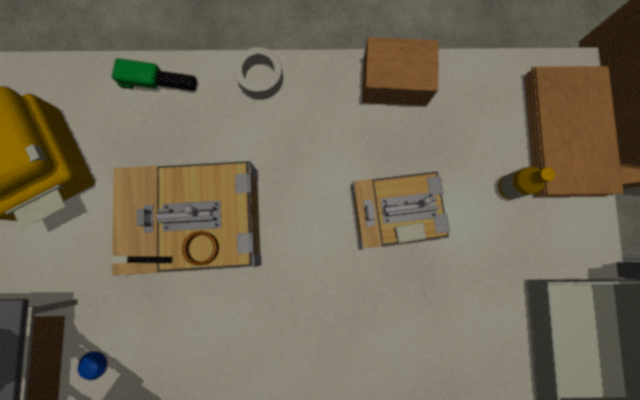

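View pics/a_wrist.png

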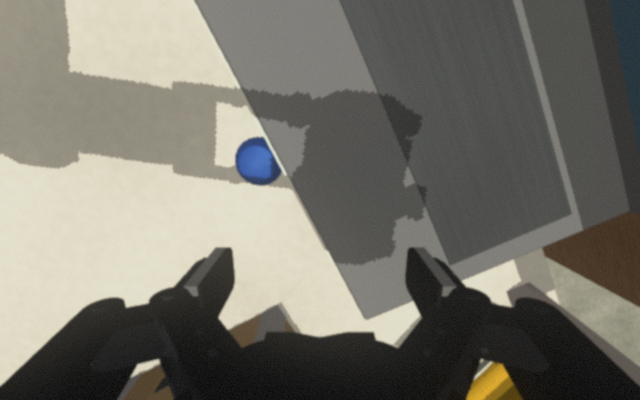

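The side and top views show the larger case at left in the top view, with its knob near (188,212), its keeper near (145,217), and a ring and a pen on the −x side of the lid. Next I'll triangulate and zoom in.

```bash
cat > h.py <<'E'
import numpy as np, cv2
def ray_cam(p):
    R=cv2.Rodrigues(np.array(p['rvec'],float))[0]; t=np.array(p['tvec'],float).ravel()
    return R,t,np.array(p['K'],float)
def P(p):
    R,t,K=ray_cam(p); return K@np.c_[R,t]
def tri(p1,rc1,p2,rc2):
    X=cv2.triangulatePoints(P(p1),P(p2),np.array(rc1[::-1],float).reshape(2,1),np.array(rc2[::-1],float).reshape(2,1)).ravel(); X=X[:3]/X[3]
    for p,rc in((p1,rc1),(p2,rc2)):
        q=P(p)@np.r_[X,1]; print('  reproj err px (col,row)',(q[:2]/q[2]-np.array(rc[::-1])).round(2))
    return X
def atz(p,rc,z):
    R,t,K=ray_cam(p); c=-R.T@t; d=R.T@np.linalg.inv(K)@np.array([rc[1],rc[0],1.]); return c+d*(z-c[2])/d[2]
def wristpic(pic,s):
    # adds rvec,tvec to a wrist pic from state
    from scipy.spatial.transform import Rotation as Ro
    q=s['ee_rot']; T=np.eye(4); T[:3,:3]=Ro.from_quat([q[1],q[2],q[3],q[0]]).as_matrix(); T[:3,3]=s['position']
    W=np.linalg.inv(T@np.array(pic['mount'])); pic=dict(pic); pic['rvec']=cv2.Rodrigues(W[:3,:3])[0]; pic['tvec']=W[:3,3]; return pic
def totool(s,v):
    from scipy.spatial.transform import Rotation as Ro
    q=s['ee_rot']; return Ro.from_quat([q[1],q[2],q[3],q[0]]).inv().apply(v)
E
python3 - <<'E'
from rig import manip, eyes, recognise, regions_of, mark_of
import cv2,numpy as np
from h import *
a=eyes.get_image('side'); b=eyes.get_image('top')
for t in ['bolt_grip','spare_grip']:
    m=[mark_of(p,t) for p in (a,b)]
    print(t,[[ (np.round(d['point'],1),round(d['confidence'],2)) for d in x] for x in m])
    if m[0] and m[1]: print(tri(a,m[0][0]['point'],b,m[1][0]['point']))
    for n,p in(('s',a),('t',b)):
        for f,k in((regions_of,'bbox'),): print(n,[(d[k],round(d['confidence'],2)) for d in f(p,t)])
for n,p,(x,y,w,h) in(('side',a,(205,110,140,125)),('top',b,(105,155,160,125))):
    cv2.imwrite(f'pics/b_{n}.png',cv2.resize(p['frame'][y:y+h,x:x+w,::-1],None,fx=5,fy=4.8 if n=='x' else 4.7,interpolation=cv2.INTER_CUBIC))
# keypts
z=.11
for nm,rc in(('case TL',(168,113)),('TR',(163,250)),('BR',(266,253)),('BL',(274,113)),('keeper',(217,145)),('plateend',(214,220))): print(nm,atz(b,rc,z+ (0.02 if nm[0]=='k' else 0)))
E
```

```text
bolt_grip [[(array([142. , 277.6]), 0.56)], [(array([208.8, 187.9]), 0.48)]]
  reproj err px (col,row) [ 0.02 -0.  ]
  reproj err px (col,row) [-0.01  0.03]
[0.53120825 0.20261911 0.16449548]
s [([276.4, 137.3, 5.4, 16.1], 0.62)]
t []
spare_grip [[(array([295.2, 387.9]), 0.7)], [(array([199. , 429.4]), 0.49)]]
  reproj err px (col,row) [ 0.92 -0.22]
  reproj err px (col,row) [-0.45  1.21]
[ 0.54813181 -0.26667998  0.12899643]
s []
t [([420.1, 199.1, 11.0, 3.8], 0.53)]
case TL [0.62443591 0.38056578 0.11      ]
TR [0.63246577 0.09678855 0.11      ]
BR [0.42089823 0.08754451 0.11      ]
BL [0.40804584 0.36669593 0.11      ]
keeper [0.5197884  0.29940678 0.13      ]
plateend [0.52638155 0.15639249 0.11      ]
```

```bash
ls -la pics
```

```text
total 1896
drwxr-xr-x 2 agent agent   4096 Dec  7 14:30 .
drwxr-xr-x 3 agent agent   4096 Dec  7 14:30 ..
-rw-r--r-- 1 agent agent 383211 Dec  7 14:29 a_side.png
-rw-r--r-- 1 agent agent 378325 Dec  7 14:29 a_top.png
-rw-r--r-- 1 agent agent 377223 Dec  7 14:29 a_wrist.png
-rw-r--r-- 1 agent agent 368205 Dec  7 14:30 b_side.png
-rw-r--r-- 1 agent agent 414615 Dec  7 14:30 b_top.png
```

View pics/b_side.png

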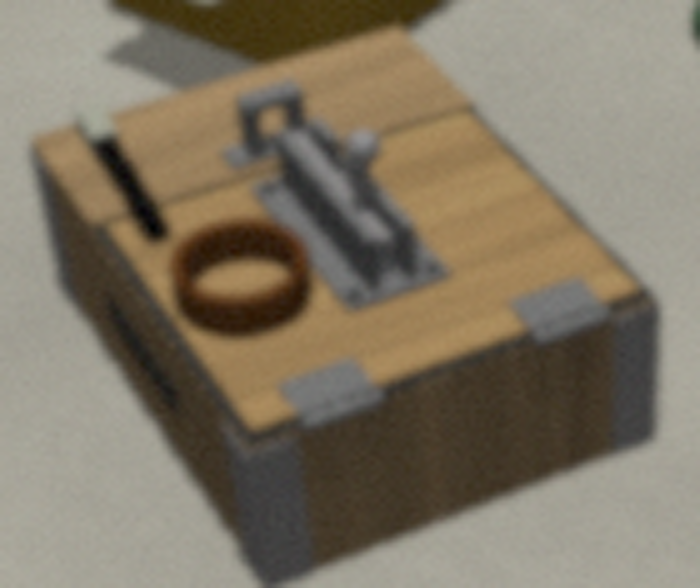

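View pics/b_top.png

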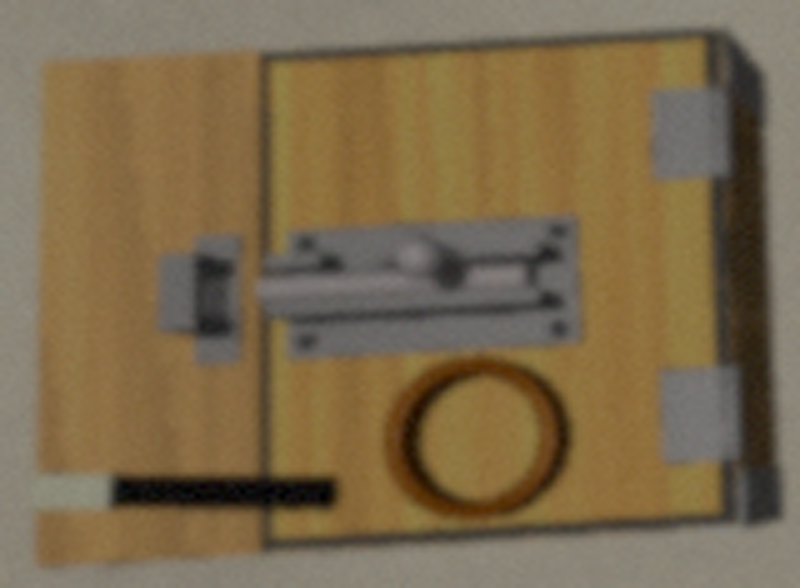

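```bash
python3 - <<'E'
from rig import manip
import numpy as np
from h import *
s=manip.get_state(); print(totool(s,np.array([.49,.19,.31])-s['position'])*1000)
R=totool(s,np.eye(3)); print(R.round(3)) # row i: world axis i in tool
E
python3 -m inch '[[1,0,0,-25,0],[1,0,0,-27,0],[1,0,0,-27,0]]' 20
```

```text
[-186.59228416  353.992438    -78.68423115]
[[ 0.446  0.895  0.   ]
 [ 0.895 -0.446  0.   ]
 [ 0.     0.    -1.   ]]
clock: 1.2
position: [0.254, 0.5114, 0.3053]
ee_rot: [0.003, 0.85, 0.526, -0.008]
contact_force: [0.4, 0.1, -0.2]
width: 0.0857
```

```bash
python3 -m inch '[[1,-18,35,0,0],[1,-18,35,0,0],[1,-18,35,0,0],[1,-18,35,0,0],[1,-18,35,0,0],[1,-18,35,0,0],[1,-18,35,0,0],[1,-18,35,0,0],[1,-18,35,0,0],[1,-18,35,0,0],[1,0,0,0,-7],[1,0,0,0,-7],[1,0,0,0,-7],[1,0,0,0,-7],[1,0,0,0,0]]'
python3 - <<'E'
from rig import manip, eyes, recognise, regions_of, mark_of
import cv2
from h import *
s=manip.get_state(); p=wristpic(eyes.get_image('wrist'),s); cv2.imwrite('pics/c_wrist.png',p['frame'][:,:,::-1])
for t in ['bolt_grip']: print([(d['point'],d['confidence'],atz(p,d['point'],.177)) for d in mark_of(p,t)])
print(totool(s,np.eye(3)).round(3))
E
```

```text
clock: 2.45
position: [0.5026, 0.1827, 0.313]
ee_rot: [0.002, 0.689, 0.725, 0.002]
contact_force: [0.4, 0.1, 0.1]
width: 0.0856
[]
[[-0.05   0.999  0.005]
 [ 0.999  0.05   0.   ]
 [ 0.     0.005 -1.   ]]
```

View pics/c_wrist.png

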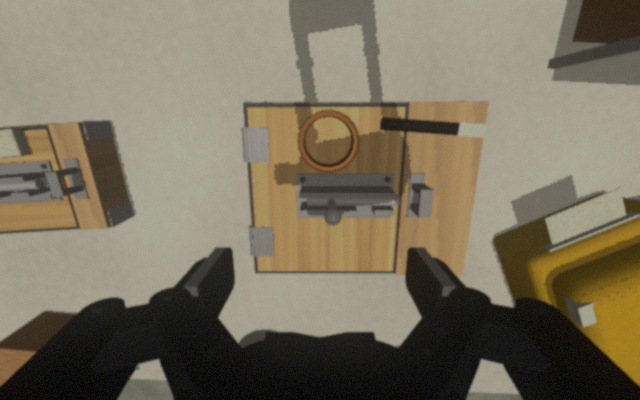

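The wrist view shows the larger case squared up with the picture. The knob is at about (332,213), the keeper at (420,200), and the lid is bare on the near (+x) side. I'll triangulate by hand-picked pixels.

Run:
```python
from rig import manip, eyes, recognise, regions_of, mark_of
import cv2
from h import *
s=manip.get_state(); p=wristpic(eyes.get_image('wrist'),s); b=eyes.get_image('top'); a=eyes.get_image('side')
f=p['frame'][150:260,280:450,::-1]; cv2.imwrite('pics/d_wrist.png',cv2.resize(f,None,fx=4.7,fy=4.7,interpolation=cv2.INTER_CUBIC))
f=a['frame'][110:180,240:310,::-1]; cv2.imwrite('pics/d_side.png',cv2.resize(f,None,fx=8,fy=8,interpolation=cv2.INTER_CUBIC))
for n,q in(('w',p),('t',b),('s',a)): print(n,[(np.round(d['point'],1),round(d['confidence'],2)) for d in mark_of(q,'bolt_grip')])
W=(213,332);T=(209.3,188.6);S=(141.5,277.6)
print('wt',tri(p,W,b,T));print('ws',tri(p,W,a,S));print('ts',tri(b,T,a,S))
print('atz w',atz(p,W,.177),'t',atz(b,T,.177),'s',atz(a,S,.177))
for rc in((102,245),(101,488),(272,255),(275,465)): print(atz(p,rc,.11))
```

```text
w [(array([219.1, 333. ]), 0.78)]
t []
s [(array([139.2, 277.3]), 0.58)]
  reproj err px (col,row) [1.49 2.48]
  reproj err px (col,row) [0.56 0.81]
wt [0.52839016 0.19902276 0.1675853 ]
  reproj err px (col,row) [-0.42  2.83]
  reproj err px (col,row) [-0.46  0.23]
ws [0.52792796 0.19688076 0.1703817 ]
  reproj err px (col,row) [ 0.04 -0.11]
  reproj err px (col,row) [-0.06  0.  ]
ts [0.53005837 0.1997872  0.16833999]
atz w [0.52265597 0.19674142 0.177     ] t [0.52883299 0.196753   0.177     ] s [0.52624147 0.18908296 0.177     ]
[0.41757577 0.09526743 0.11      ]
[0.40412195 0.36871355 0.11      ]
[0.63181391 0.10303517 0.11      ]
[0.62359481 0.38328778 0.11      ]
```

View pics/d_wrist.png

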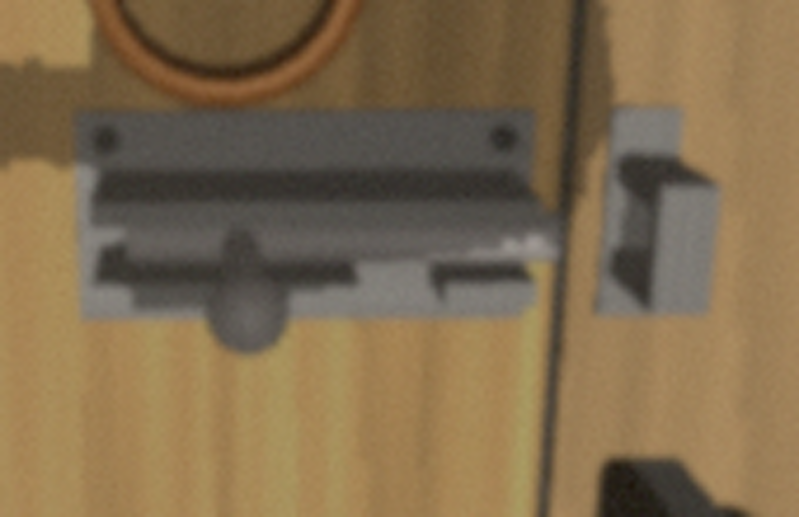

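View pics/d_side.png

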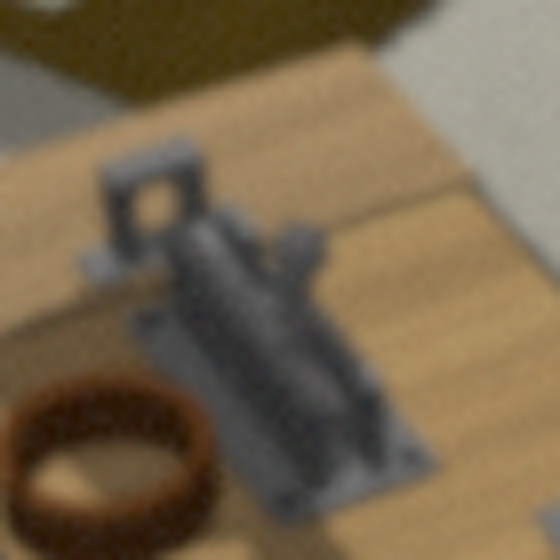

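Run:
```python
from rig import manip, eyes
from h import *
s=manip.get_state(); p=wristpic(eyes.get_image('wrist'),s); b=eyes.get_image('top'); a=eyes.get_image('side')
W=(216.4,332.6);T=(209.3,188.6);S=(140.7,277.2)
X=[tri(p,W,b,T),tri(p,W,a,S),tri(b,T,a,S)]; print(np.array(X).round(4))
for n,w,z in(('barrel L',(200+0,308),.136),('barrel tip',(201,395),.136)): print(n,atz(p,w,z))
k=atz(p,(150+240/4.7,280+685/4.7),.146);print('keeper top',k)
print('shift tool mm above ball', totool(s,np.array([.531,.198,.158])-s['position'])*1000)
```

```text
reproj err px (col,row) [0.44 0.68]
  reproj err px (col,row) [0.16 0.22]
  reproj err px (col,row) [-0.09  0.67]
  reproj err px (col,row) [-0.11  0.06]
  reproj err px (col,row) [-0.05  0.14]
  reproj err px (col,row) [ 0.08 -0.  ]
[[0.5292 0.1989 0.1701]
 [0.5285 0.1982 0.1722]
 [0.5292 0.1987 0.1718]]
barrel L [0.5216804  0.17130248 0.136     ]
barrel tip [0.51807282 0.27083004 0.136     ]
keeper top [0.51379133 0.30204204 0.146     ]
shift tool mm above ball [ 13.20589416  28.60784132 155.27132352]
```

```bash
python3 -m inch '[[1,13,27,0,0],[1,0,0,35,0],[1,0,0,35,0],[1,0,0,0,0]]'
python3 - <<'E'
from rig import manip, eyes, mark_of
from h import *
s=manip.get_state(); p=wristpic(eyes.get_image('wrist'),s); cv2.imwrite('pics/e_wrist.png',p['frame'][:,:,::-1])
print(s['position'],[(np.round(d['point'],1),round(d['confidence'],2),atz(p,d['point'],.173)) for d in mark_of(p,'bolt_grip')])
print(totool(s,np.array([.529,.198,.157])-s['position'])*1000)
E
```

```text
clock: 3.33
position: [0.5326, 0.199, 0.2452]
ee_rot: [0.005, 0.69, 0.724, 0.006]
contact_force: [-1.1, -0.8, -0.7]
width: 0.0854
[0.53263327 0.19896315 0.24519504] [(array([205.7, 318.9]), 0.92, array([0.52724098, 0.19856244, 0.173     ]))]
[-0.95738369 -5.00804993 88.1277258 ]
```

View pics/e_wrist.png

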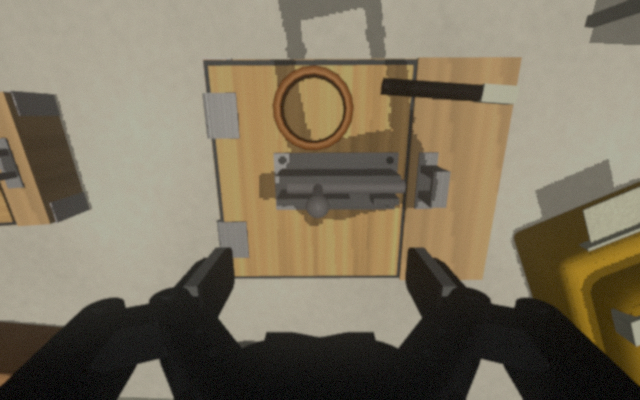

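The knob at (318,205) sits centrally between the fingers, and network and triangulation agree at (0.528, 0.198). Now I'll descend.

```bash
python3 -m inch '[[1,-1,-5,30,0],[1,0,0,30,0],[1,0,0,15,0],[1,0,0,5,0],[1,0,0,0,0]]'
python3 - <<'E'
from rig import manip, eyes, mark_of
from h import *
s=manip.get_state(); p=wristpic(eyes.get_image('wrist'),s); cv2.imwrite('pics/f_wrist.png',p['frame'][:,:,::-1])
a=eyes.get_image('side');cv2.imwrite('pics/f_side.png',cv2.resize(a['frame'][60:200,200:360,::-1],None,fx=4.2,fy=4.2,interpolation=cv2.INTER_CUBIC))
print(s['position'],[(np.round(d['point'],1),round(d['confidence'],2),atz(p,d['point'],.175)) for d in mark_of(p,'bolt_grip')])
print(totool(s,np.array([.528,.198,.157])-s['position'])*1000)
E
```

```text
clock: 3.85
position: [0.5393, 0.2003, 0.1814]
ee_rot: [0.013, 0.69, 0.723, 0.019]
contact_force: [-0.4, 0.2, 0.8]
width: 0.0853
[0.53932681 0.20025483 0.18139851] [(array([229.7, 317. ]), 0.92, array([0.5271062 , 0.19856509, 0.175     ]))]
[ -1.89661149 -12.5007463   23.84957556]
```

View pics/f_wrist.png

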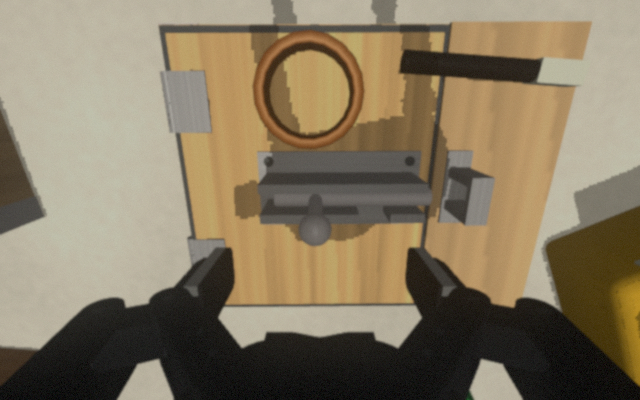

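View pics/f_side.png

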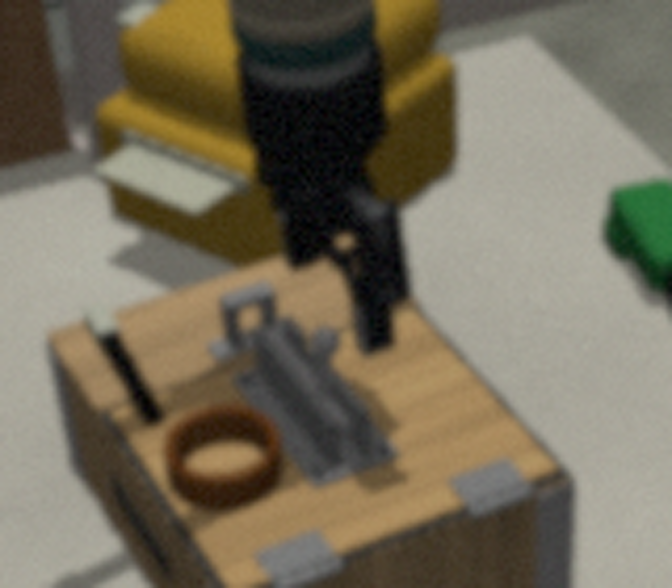

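The tool has drifted +x by about 12 mm during the descent: the knob is at (317,230), between the fingers in y but ahead of them in x. I'll correct with smaller rows.

```bash
python3 -m inch '[[1,-1,-7,0,0],[1,-1,-6,4,0],[1,0,-1,8,0],[1,0,-1,7,0],[1,0,0,3,0],[1,0,0,0,0]]'
python3 - <<'E'
from rig import manip, eyes, mark_of
from h import *
s=manip.get_state(); p=wristpic(eyes.get_image('wrist'),s); cv2.imwrite('pics/g_wrist.png',p['frame'][:,:,::-1])
print(s['position'],[(np.round(d['point'],1),round(d['confidence'],2),atz(p,d['point'],.175)) for d in mark_of(p,'bolt_grip')])
print(totool(s,np.array([.528,.198,.157])-s['position'])*1000, totool(s,np.eye(3)).round(3))
E
```

```text
clock: 4.5
position: [0.5269, 0.1983, 0.1628]
ee_rot: [0.016, 0.69, 0.723, 0.024]
contact_force: [0.4, 0.3, -0.1]
width: 0.0852
[0.52688726 0.1983189  0.16282242] [(array([269.5, 318.7]), 0.71, array([0.52782899, 0.19805545, 0.175     ]))]
[-0.42644567  0.76894112  5.8708895 ] [[-0.047  0.997  0.055]
 [ 0.999  0.047  0.012]
 [ 0.009  0.056 -0.998]]
```

View pics/g_wrist.png

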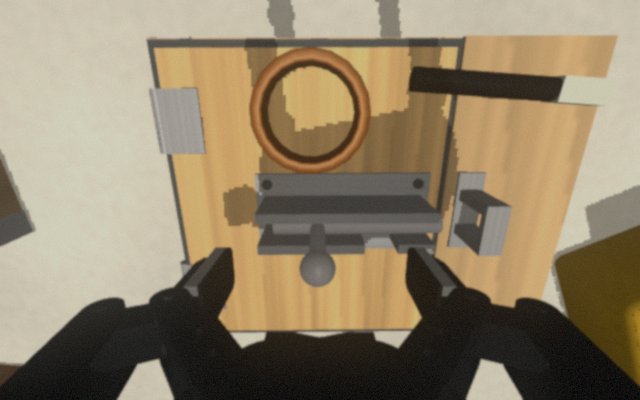

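```bash
python3 -m inch '[[1,0,1,4,0],[0.3,0,0,1,0],[-0.3,0,0,0,0],[-1,0,0,0,0],[-1,0,0,0,0],[-1,0,0,0,0],[-1,0,0,0,0],[-1,0,0,0,0]]' 25
python3 - <<'E'
from rig import manip, eyes, mark_of
from h import *
s=manip.get_state(); p=wristpic(eyes.get_image('wrist'),s); cv2.imwrite('pics/h_wrist.png',p['frame'][:,:,::-1])
print(s['width'],totool(s,np.eye(3)).round(3))
a=eyes.get_image('side');cv2.imwrite('pics/h_side.png',cv2.resize(a['frame'][60:200,200:360,::-1],None,fx=4.2,fy=4.2,interpolation=cv2.INTER_CUBIC))
E
```

```text
clock: 5.27
position: [0.5301, 0.1984, 0.1582]
ee_rot: [0.017, 0.69, 0.723, 0.024]
contact_force: [0.6, 0.1, -0.8]
width: 0.0156
0.01562541836892361 [[-0.047  0.997  0.057]
 [ 0.999  0.047  0.012]
 [ 0.009  0.058 -0.998]]
```

View pics/h_wrist.png

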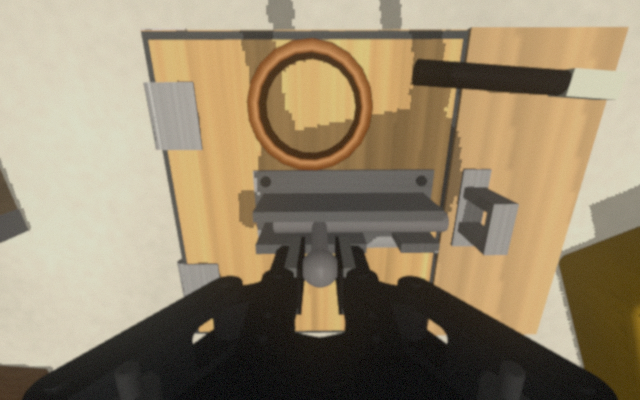

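View pics/h_side.png

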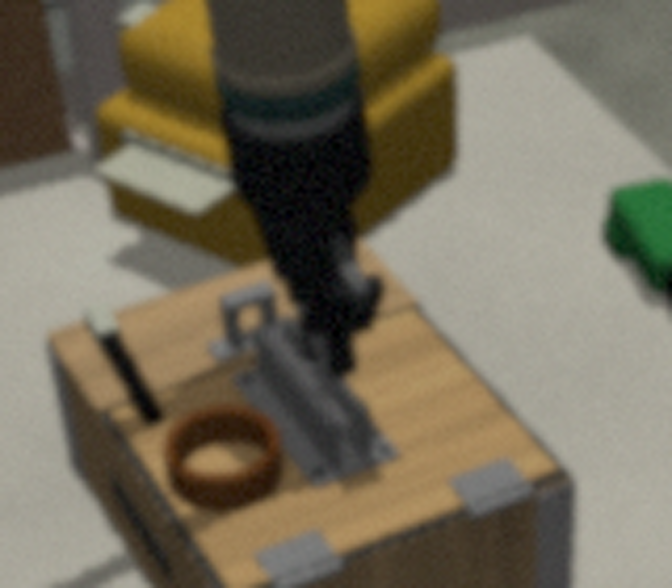

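```bash
python3 -m inch '[[-1,0,0,0,0],[-1,0,0,0,0]]'
python3 - <<'E'
from rig import manip, eyes, mark_of
from h import *
s=manip.get_state(); p=wristpic(eyes.get_image('wrist'),s)
print(s['width'],s['contact_force'])
cv2.imwrite('pics/i_wrist.png',cv2.resize(p['frame'][200:320,240:400,::-1],None,fx=4.7,fy=4.7,interpolation=cv2.INTER_CUBIC))
E
```

```text
clock: 5.53
position: [0.53, 0.1984, 0.1582]
ee_rot: [0.017, 0.69, 0.723, 0.024]
contact_force: [0.6, -0.8, -0.1]
width: 0.0158
0.015793809123613715 [ 0.55529918 -0.81954628 -0.07230399]
```

View pics/i_wrist.png

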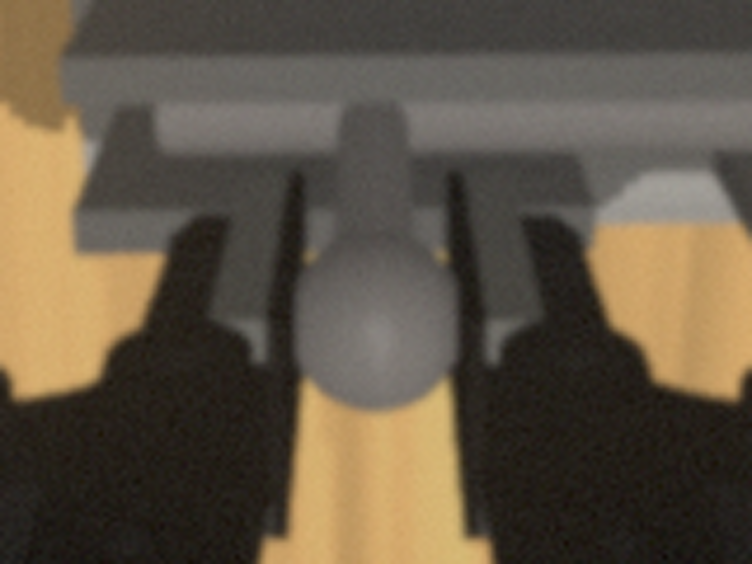

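The close-up shows the ball at the middle of both pads, so the grip is good. Now I'll slide along tool +x.

```bash
python3 -m inch '[[-1,5,0,0,0],[-1,8,0,0,0],[-1,8,0,0,0],[-1,8,0,0,0],[-1,0,0,0,0]]'
```

```text
clock: 6.0
position: [0.5285, 0.2269, 0.1581]
ee_rot: [0.019, 0.69, 0.723, 0.022]
contact_force: [0.0, -1.3, 0.7]
width: 0.0157
```

```bash
python3 -m inch '[[-1,6,0,0,0],[-1,4,0,0,0],[-1,4,0,0,0],[-1,0,0,0,0]]'
```

```text
clock: 6.33
position: [0.5279, 0.2374, 0.1581]
ee_rot: [0.023, 0.688, 0.725, 0.017]
contact_force: [-0.2, -0.8, 0.6]
width: 0.0158
```

```bash
python3 -m inch '[[-1,4,0,0,0],[-1,4,0,0,0],[-1,4,0,0,0],[-1,4,0,0,0]]'
python3 - <<'E'
from rig import manip, eyes, mark_of
from h import *
s=manip.get_state(); p=wristpic(eyes.get_image('wrist'),s)
cv2.imwrite('pics/j_wrist.png',p['frame'][:,:,::-1])
print(s['contact_force'],s['moment'],totool(s,np.eye(3)).round(3))
E
```

```text
clock: 6.67
position: [0.5277, 0.2376, 0.1581]
ee_rot: [0.035, 0.686, 0.727, 0.004]
contact_force: [1.4, -13.6, 1.3]
width: 0.0159
[  1.42418968 -13.60733014   1.30735066] [-1.90847704 -0.19356389 -0.16933106] [[-0.056  0.997  0.057]
 [ 0.997  0.058 -0.042]
 [-0.045  0.055 -0.997]]
```

View pics/j_wrist.png

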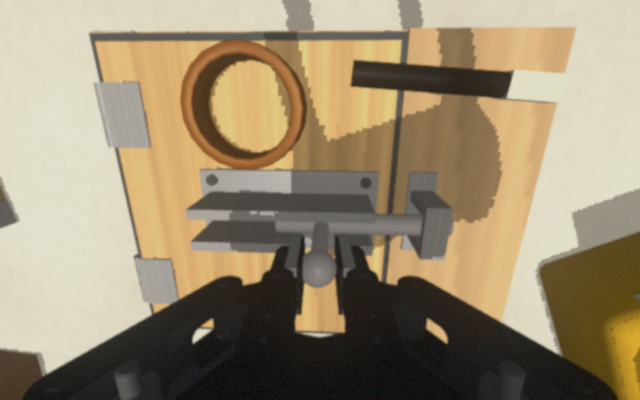

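The bolt is at its stop: 13.6 N with no further motion. The picture shows the barrel through the keeper at (430,225). Next I'll swing the knob toward +x (tool +y) and down, along the arc.

```bash
python3 -m inch '[[-1,0,5,1,0],[-1,0,5,2,0],[-1,0,4,2,0],[-1,0,4,3,0],[-1,0,0,0,0]]'
```

```text
clock: 7.13
position: [0.5461, 0.2376, 0.1515]
ee_rot: [0.036, 0.686, 0.727, 0.002]
contact_force: [-0.8, -4.1, 1.0]
width: 0.0163
```

```bash
python3 -m inch '[[-1,0,4,3,0],[-1,0,3,3,0],[-1,0,3,4,0],[-1,0,3,4,0],[-1,0,2,4,0],[-1,0,0,0,0]]'
python3 - <<'E'
from rig import manip, eyes, mark_of
from h import *
s=manip.get_state(); p=wristpic(eyes.get_image('wrist'),s)
cv2.imwrite('pics/k_wrist.png',p['frame'][:,:,::-1])
a=eyes.get_image('side');cv2.imwrite('pics/k_side.png',cv2.resize(a['frame'][60:200,200:360,::-1],None,fx=4.2,fy=4.2,interpolation=cv2.INTER_CUBIC))
E
```

```text
clock: 7.63
position: [0.5649, 0.2384, 0.1324]
ee_rot: [0.036, 0.686, 0.727, 0.003]
contact_force: [0.8, -3.5, 1.7]
width: 0.0161
```

View pics/k_wrist.png

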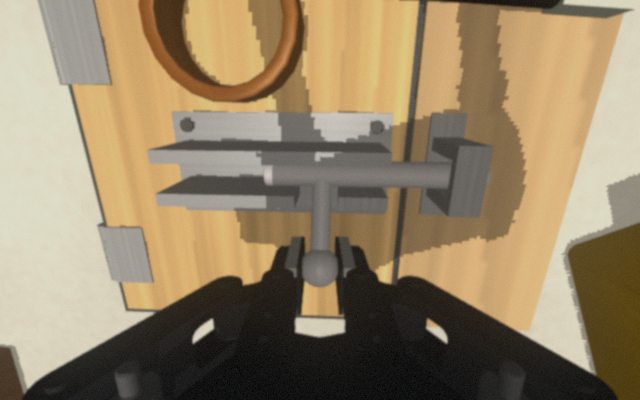

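View pics/k_side.png

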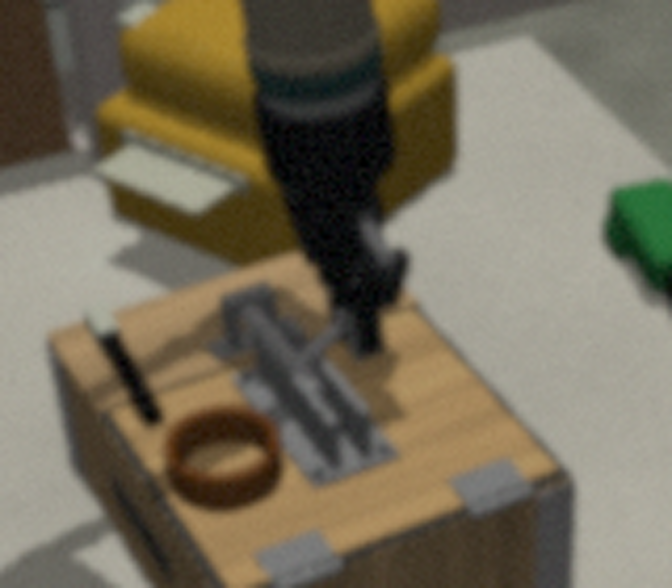

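The handle is swinging down through the notch (stem at (320,215) in the wrist view). I'll take it a little further, then let go gently and retreat upward.

```bash
python3 -m inch '[[-1,0,2,4,0],[-1,0,1,3,0],[0,0,0,0,0],[0,0,0,0,0],[0,0,0,0,0],[0,0,0,0,0],[0.2,0,0,-5,0],[0.2,0,0,-15,0],[0.2,0,0,-25,0],[0.2,0,0,-35,0],[0.2,0,0,-35,0],[0.2,0,0,-20,0],[0.2,0,0,0,0]]'
python3 - <<'E'
from rig import manip, eyes, mark_of
from h import *
s=manip.get_state(); p=wristpic(eyes.get_image('wrist'),s)
cv2.imwrite('pics/l_wrist.png',p['frame'][:,:,::-1])
a=eyes.get_image('side');cv2.imwrite('pics/l_side.png',cv2.resize(a['frame'][60:200,200:360,::-1],None,fx=4.2,fy=4.2,interpolation=cv2.INTER_CUBIC))
W=mark_of(p,'bolt_grip');S=mark_of(a,'bolt_grip');print([(d['point'],d['confidence']) for d in W+S])
if W and S: print(tri(p,W[0]['point'],a,S[0]['point']))
if W: print(atz(p,W[0]['point'],.14))
E
```

```text
clock: 8.82
position: [0.5574, 0.2488, 0.2649]
ee_rot: [0.031, 0.686, 0.727, 0.004]
contact_force: [0.7, -0.1, 0.6]
width: 0.0515
[([196.9, 311.1], 0.68), ([299.5, 389.8], 0.6), ([134.0, 286.5], 0.43)]
  reproj err px (col,row) [-3.06 14.59]
  reproj err px (col,row) [-5.76  2.89]
[ 0.93692995  0.17741282 -0.80505047]
[0.56475204 0.23659233 0.14      ]
```

View pics/l_wrist.png

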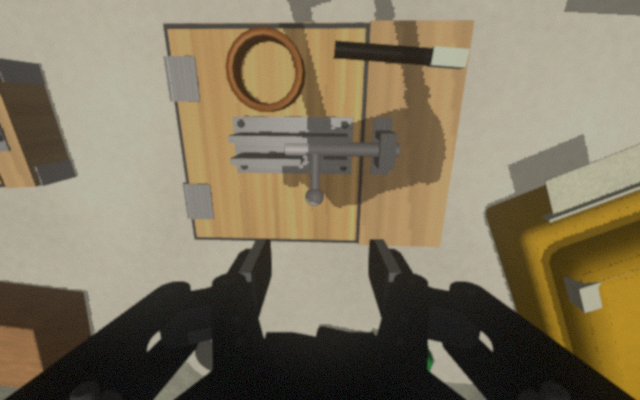

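View pics/l_side.png

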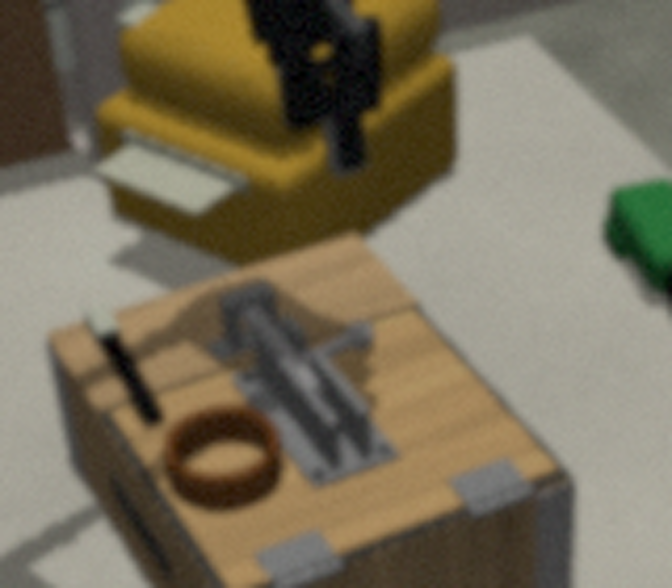

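The handle is down in the notch (ball at (314,197) in the wrist view), the barrel is through the keeper, and the gripper is clear above. One more height check, then I'll hand in.

Run:
```python
from rig import manip, eyes, mark_of
from h import *
s=manip.get_state(); p=wristpic(eyes.get_image('wrist'),s); a=eyes.get_image('side'); b=eyes.get_image('top')
print('ball',tri(p,(197,314.5),a,(139.3,285.2)))
cv2.imwrite('pics/m_top.png',b['frame'][:,:,::-1])
print([(d['point'],d['confidence']) for d in mark_of(b,'spare_grip')],s['contact_force'])
```

```text
reproj err px (col,row) [-0.89  4.39]
  reproj err px (col,row) [-0.62  0.3 ]
ball [0.56344604 0.23741269 0.13702599]
[([199.7, 425.2], 0.5)] [-0.36852146  0.06385652 -0.27856799]
```

View pics/m_top.png

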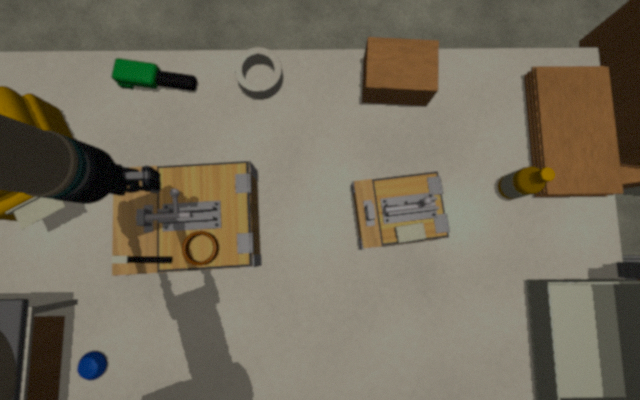

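The top view shows the large case's handle at (175,195), lying over the lid. The small case's bolt at (425,200) is unchanged, and the ring and pen are in place.

```bash
python3 -c "
from rig import manip
print(manip.sign_off())"
```

```text
the job is handed in; nothing more can be done
None
```

I locked the larger case: its bolt is through the keeper and the handle is down in the notch. I handed the job in at about 9 s of the 32 s; no verdict is reported.

- **Bolt:** I gripped the ball knob and slid the bolt 39 mm to its stop. There it stopped moving and the force rose to about 14 N. Then I swung the handle down toward the bare side of the lid, let go and lifted clear.
- **Checks that agreed:** The pictures show the barrel in the keeper. I measured the ball at a height of 0.137 m, against 0.140 m expected with the handle down. The force on the gripper was near zero. The smaller case's bolt, the ring and the pen look as they did at the start.
- **Checks that were off:**
  - The final height check fitted the wrist picture only to about 4 px.
  - The network's first knob reports for that same check did not triangulate, because its side-view report was the smaller case's knob. I picked those pixels by eye instead.
  - Before the grasp, the ball measured about 5 mm lower than the stated sizes give.
  - The tool drifted 12 mm and tilted about 3° on the way down. I corrected the drift before gripping; the tilt stayed.

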